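# Take up the lever nut of the microscope bench's air cock

## Robot

A 7-joint arm with a two-finger parallel gripper is mounted at the origin on the work surface. World frame = base frame: x ahead of the robot, y to its left, z up, the work surface at z = 0. Lengths are in m, angles in rad, forces in N, time in s.
With the tool pointing down it reaches from about 0.4 to 0.85 m from the base axis. Payload 6.9 kg.
Tool frame: the origin (TCP) lies midway between the tips of the shut fingers; the grasp point (between the pads) lies behind it (ctrl.pinch_z is the z of the grasp point in the tool frame, in m); z points along the fingers, y is the direction in which the jaws open and shut (so a half turn about z gives the same grasp; the last joint's range is limited). The gripper opens to 85 mm and grips with 20 to 120 N. Pads are 22 mm wide; open, the fingers measure 114 mm over their backs; the gripper's body (76 mm by 85 mm) begins 54 mm behind the grasp point. The pads swing forward as they close: fully open they stand 13 mm farther back than shut.
Start: joints at [-1.014, 0.507, -0.238, 1.5, 0.126, 1.149, -0.155], TCP at [0.273, 0.562, 0.231] pointing down, gripper open.
Joint ranges: [-3.08, 3.08], [-0.24, 2.05], [-1.43, 1.35], [0, 2.5], [-1.52, 4.66], [0.17, 1.96], [-2.89, 2.89]. Speed limits (rad/s): [2.39, 2.39, 3.14, 3.14, 3.14, 3.14, 3.14].

## Interface

Orientations are given as a unit quaternion [w, x, y, z].
In Python, from station import ctrl, get_state, vision, ticket, models gives the robot as it stands. Calls block until the motion is done:
- ctrl.movep(position, orientation): joint-space move of the TCP to a pose.
- ctrl.movel(position, frame=None, max_speed=0.15): straight line of the TCP; frame=None keeps the orientation; max_speed is the mean speed in m/s.
- ctrl.set_joints(angles): joint-space move.
- ctrl.ungrasp() and ctrl.close_gripper(force=None): open the fingers fully, or close them until they stop; force is the grip in N (None keeps the last).
- ctrl.pause(seconds).
- ctrl.ik(position, orientation): joint angles nearest the present ones, or None.
- get_state(): the state.
- vision.grab_frame(name): name is "scene" or "top" or "wrist"; returns (picture, depth): 420x560x3 uint8, blue, green, red; 420x560 float32, m along the optical axis (not along the pixel's ray), 0 where there is no reading.
- vision.camera_info(name): a dict with "mtx" (3x3 intrinsics, pixels), "R" (3x3) and "t" (3): a world point X has camera coordinates R X + t; the wrist camera has in their place "hand_eye" (4x4, takes a point from camera to tool coordinates, whose origin is the TCP and whose axes are the flange's). Camera axes: x right, y down, z forward; pixel columns grow to the right and rows downward; lengths in m; the calibration is good to about 2 mm. A picture is of the moment at which its call begins: read the wrist's pose just before it. camera_info takes no time and is no camera call.
A pose or a line that the arm cannot do raises ctrl.Unreachable and nothing moves.
- ticket.close_job(): hands the job in, once; it reports no verdict.
Trained networks look in the newest picture that a camera, given by its name, has taken for a name from the list of things; names that differ only in an ending like _2 or _b are one class to them, and where a whole thing is asked for, a point or a joint stands for the part that bears it (a point fixed in the world has none). Each returns a list of dicts, best first, with "p" (0 to 1); they miss things now and then, are a little off and sometimes report something else, mostly with a low value. They report only what shows in the picture. A call takes as long as a camera call.
- models.recognise(camera, target): "point" ([column, row] in pixels, amid what is visible of it).
- models.masks_of(camera, target): "mask" (420x560 bool, what is visible of it) and "point" ([column, row] in pixels, amid what is visible of it).
The state is a dict: "time": time; "qpos": joint angles; "qd": joint speeds; "tau": joint torques, N m; "tcp_pos": TCP position; "eef_rot": TCP orientation; "contact_force": force on the tool from outside, world axes, zero at the start; "wrist_torque": the same for the moment, N m; "width": finger opening in m.
Only numpy, scipy, OpenCV 4.12 (cv2) and the standard library are available. Lean on these libraries where they do the work, as an engineer would, in place of code of your own. Each camera call takes 0.05 s, during which the arm holds its last target. There are 200 camera calls.

## Task

The castle nut that holds the lever on the air cock of the microscope's air-sprung platform has worked loose. Shut the cock fully, lever against its stop, then run the nut down clockwise until you feel it come snug and carry on only to the next slot that lines up with the cross hole in the stem, so that a split pin could go straight through; do not turn it past that slot. Leave the nut there and the cock shut, and do not disturb the other things on the bench.

Things in the scene. Friction and masses are not known exactly. Their poses are not given: they have to be found in the camera images.
- cock: Air cock: horizontal steel pipe 34 mm across, its axis 120 mm above the bench, 380 mm long, on two legs, with a brass valve body in the middle. Origin on the bench under the valve's middle; y along the pipe; the open lever lies to the -y side. On the +y side, 135 mm from the middle, a pressure gauge 50 mm across stands on the pipe, top 205 mm above the bench. Fixed.
- lever (a joint): Turn of the quarter-turn lever about the stem, rad. 0: open, along the pipe; grows clockwise, seen looking at the stem's end, to 1.571: shut, square to the pipe, pointing towards the robot and down, at a hard stop. It stays where it is left; about 0.15 N m moves it. The stem with its cross hole turns with it.
- stem_end (a point): Centre of the free end of the stem, a 21.6 mm steel rod leaning 35 degrees from vertical towards the robot. Axes turn with the lever: z along the stem, outward; the lever points along -y; the 4.5 mm cross hole runs along x, 7.5 mm below the end, under a dark line across the end. Below the end: nut 3 to 27 mm, washer (45 mm across) to 30, lever hub (42 mm across) to 38, pipe axis 100.
- lever_grip (a point): Middle of the lever's black plastic sleeve: 28 mm wide, 14 mm thick, 90 mm long, its middle 110 mm from the stem's axis and 41 mm below the stem's end along z. Axes as stem_end: the sleeve's length runs along y, its width along x.
- nut: The steel castle nut, clockwise tightens. Origin on the stem's axis at its underside, 27 mm below the stem's end; z along the stem, outward. Hexagon 36 mm across flats and 15 mm high, crown above it 34 mm across and 9 mm high. Six slots in the crown, 6 mm wide, 9 mm deep, 60 degrees apart, each over the middle of a flat, one of them on the x axis. It hardly travels along the stem as it turns.
- nut_slot (a point): Middle of one of the nut's slots (they all look alike), 17 mm from the stem's axis. At the start the nut is 35 to 85 degrees short of snug and turns with about 0.04 N m; snug on its washer it takes 0.55 N m while turning (a lever off its stop would follow; held still, a good part of it fades) and stays where left. It comes snug 17 to 52 degrees before a slot lines up. Backwards it runs free.
- spanner: Steel spanner 200 mm long lying on the bench, bystander.
- screwdriver: Screwdriver 170 mm long with a black handle, lying on the bench, bystander.
- dish: Shallow white dish 92 mm across, 15 mm high, with spare split pins, bystander; origin at the centre of its underside.
- objective: Small steel microscope objective standing on the bench, 34 mm across, 44 mm high, bystander; origin at the centre of its underside.
- jar: Glass specimen jar with a black lid, 60 mm across, 75 mm high, behind the pipe, bystander; origin at the centre of its underside.
- dropper: Amber dropper bottle, 38 mm across, 85 mm high, bystander; origin at the centre of its underside.
- slide_box: Grey slide box with a black lid, 87 x 102 x 36 mm, bystander; origin at the centre of its underside.

How it is judged:
By the outcome, as a careful person would: the job done as asked, in the order asked, and still so for the second after the job is handed in, with the robot touching nothing.
It also fails if it takes over 61 s, if anything falls off the work surface, if the arm or the gripper's body presses on something with over 40 N, if the wrist force passes 120 N, or if a joint passes its speed limit or range.

## Working session

There is one attempt and no reset: what is moved stays moved. The work goes in short steps, each a Python script; the robot and the scene stay as the last script left them, time stands still between calls to the robot, and variables do not carry over. Pictures are saved under pics/ and viewed, about 8 in all and at most 12, crops included, and the job is handed in when it is done.

```bash
ls; mkdir -p pics; python3 - <<'E'
from station import ctrl, get_state, vision, ticket, models
import cv2, numpy as np
print(get_state()['time'], ctrl.pinch_z)
ims=[]
for n in ("scene","top"):
    im,d=vision.grab_frame(n); ims.append(im); np.savez(f"pics/{n}.npz",im=im,d=d)
    c=vision.camera_info(n); K=c["mtx"];R=np.array(c["R"]);t=np.array(c["t"])
    print(n, np.round(-R.T@t,3), np.round(R[2],2))
    for k in ("cock","lever_grip","stem_end","nut","nut_slot","spanner","screwdriver","dish","objective","jar","dropper","slide_box"):
        for r in models.recognise(n,k)[:1]:
            u,v=r["point"]; z=d[int(v),int(u)]
            X=R.T@(np.linalg.inv(K)@[u*z,v*z,z]-t)
            print(k,round(r["p"],2),np.round([u,v]),np.round(X,3))
cv2.imwrite("pics/scene.png",ims[0]);cv2.imwrite("pics/top.png",ims[1])
print(get_state())
print(vision.camera_info("wrist"))
E
```

```text
pics
0.0 -0.0187
scene [1.044 0.365 0.964] [-0.48 -0.32 -0.82]
cock 0.72 [408. 254.] [1.044 0.365 0.964]
lever_grip 0.77 [281. 188.] [ 0.418 -0.049 -0.   ]
stem_end 0.96 [281. 191.] [0.527 0.024 0.158]
nut 0.5 [292. 194.] [0.549 0.067 0.201]
nut_slot 0.67 [292. 197.] [0.553 0.069 0.195]
spanner 0.9 [381. 221.] [0.371 0.233 0.006]
screwdriver 0.66 [245. 140.] [ 0.34  -0.224  0.022]
dish 0.57 [257. 178.] [ 0.424 -0.125 -0.001]
objective 0.48 [408. 255.] [0.448 0.333 0.039]
jar 0.79 [197. 288.] [ 0.798 -0.019  0.071]
dropper 0.5 [175. 159.] [ 0.525 -0.329  0.05 ]
slide_box 0.82 [433. 320.] [0.563 0.444 0.035]
top [0.358 0.019 1.31 ] [ 0.17  0.01 -0.99]
cock 0.96 [280. 210.] [0.565 0.037 0.172]
lever_grip 0.9 [295. 226.] [ 0.521 -0.003  0.157]
stem_end 0.96 [289. 225.] [0.524 0.014 0.158]
nut_slot 0.5 [275. 216.] [0.541 0.051 0.207]
spanner 0.63 [227. 291.] [0.343 0.209 0.011]
screwdriver 0.73 [374. 292.] [ 0.33  -0.241  0.024]
dish 0.69 [333. 266.] [ 0.411 -0.119  0.009]
objective 0.53 [282. 208.] [0.568 0.031 0.174]
jar 0.66 [332. 266.] [ 0.411 -0.118  0.009]
dropper 0.61 [405. 232.] [
[... 600 characters left out ...]
e-01, -3.26546266e-06]), 'contact_force': array([ 0.91029004, -0.27748733, -0.48583642]), 'wrist_torque': array([-0.03451143, -0.04889766,  0.00638582]), 'width': 0.08536338275612083}
{'mtx': array([[355.93753341,   0.        , 280.33322251],
       [  0.        , 355.93753341, 209.83072151],
       [  0.        ,   0.        ,   1.        ]]), 'hand_eye': array([[ 7.26893730e-04, -9.64971829e-01, -2.62352512e-01,
         6.49856631e-02],
       [ 9.99999367e-01,  4.76017097e-04,  1.01981177e-03,
         1.09440755e-03],
       [-8.59205349e-04, -2.62353088e-01,  9.64971564e-01,
        -1.43230505e-01],
       [ 0.00000000e+00,  0.00000000e+00,  0.00000000e+00,
         1.00000000e+00]])}
```

```bash
python3 - <<'E'
import cv2,numpy as np
a=cv2.imread("pics/scene.png");b=cv2.imread("pics/top.png")
cv2.imwrite("pics/v1.png",np.vstack([cv2.resize(b[180:320,120:420],(640,299),interpolation=2),cv2.resize(a[110:350,130:470],(425,300),interpolation=2) if 0 else cv2.resize(a[130:290,150:491],(640,300),interpolation=2)]))
E
```

```text
(no output)
```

View pics/v1.png

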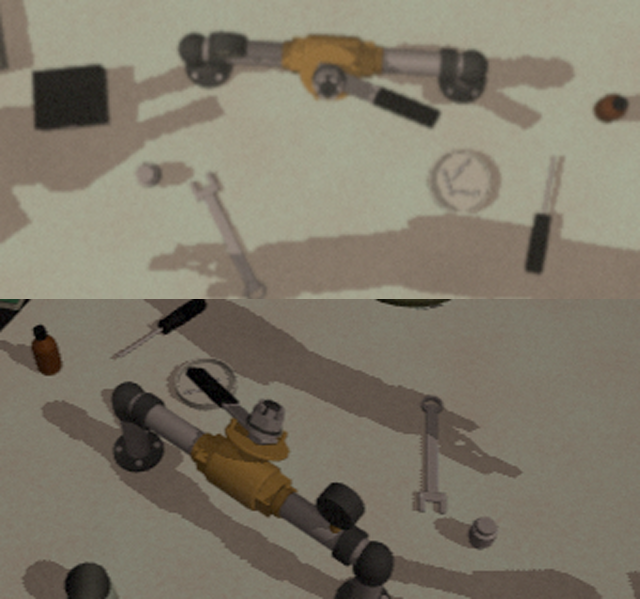

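The top view (upper half) shows the nut at about (275,217) px. The lever is partly turned, with its sleeve ending near (322,232) px. The dish, screwdriver and spanner are clear of the lever's swing, and the gauge is to the left. Next I'll fit the cock's pose and check reach.

```bash
cat > h.py <<'E'
from station import ctrl, get_state, vision, ticket, models
import cv2, numpy as np
from scipy.spatial.transform import Rotation as Ro
def q2R(q): return Ro.from_quat([q[1],q[2],q[3],q[0]]).as_matrix()
def R2q(R): x=Ro.from_matrix(R).as_quat(); return np.array([x[3],x[0],x[1],x[2]])
def cloud(n,d,T=None):
    c=vision.camera_info(n);K=np.array(c["mtx"])
    v,u=np.mgrid[:d.shape[0],:d.shape[1]]
    P=np.stack([(u-K[0,2])/K[0,0]*d,(v-K[1,2])/K[1,1]*d,d],-1)
    if n=="wrist":
        H=np.array(c["hand_eye"]);P=P@H[:3,:3].T+H[:3,3]; return P@T[0].T+T[1]
    return (P-np.array(c["t"]))@np.array(c["R"])
def proj(X,T=None,n="wrist"):
    c=vision.camera_info(n);K=np.array(c["mtx"]);X=np.atleast_2d(X)
    if n=="wrist":
        H=np.array(c["hand_eye"]);P=((X-T[1])@T[0]-H[:3,3])@H[:3,:3]
    else: P=X@np.array(c["R"]).T+np.array(c["t"])
    p=P@K.T; return p[:,:2]/p[:,2:]
def wgrab(name=None):
    s=get_state();T=(q2R(s["eef_rot"]),np.array(s["tcp_pos"]))
    im,d=vision.grab_frame("wrist")
    if name: np.savez(f"pics/{name}.npz",im=im,d=d,R=T[0],t=T[1])
    return im,d,T
def frames(cy):   # cy: unit pipe axis; returns cx, zs
    cy=np.array(cy)/np.linalg.norm(cy);Z=np.array([0,0,1.]);cx=np.cross(cy,Z)
    a=np.radians(35); return cx,cy,-np.sin(a)*cx+np.cos(a)*Z
def toolR(cy,phi):  # tool z=-zs; tool y = -cy turned CLOCKWISE (seen at the stem's end) by phi rad
    cx,cy,zs=frames(cy); ty=Ro.from_rotvec(-phi*zs).apply(-cy)
    return np.stack([np.cross(ty,-zs),ty,-zs],1)
E
python3 - <<'E'
from h import *
for n in("top","scene"):
    f=np.load(f"pics/{n}.npz");P=cloud(n,f["d"]);ok=(f["d"]>0)
    m=ok&(P[...,2]>.127)&(P[...,2]<.142)&(P[...,0]>.5)&(P[...,0]<.68)&(abs(P[...,1]-.03)<.15)
    q=P[m]; q=q[abs(q[:,1]-.03)>.06]
    for _ in range(4):
        k=np.polyfit(q[:,1],q[:,0],1); q=q[abs(q[:,0]-np.polyval(k,q[:,1]))<.015]
    print(n,len(q),"x=",k, np.ptp(q[:,1]))
    s=P[ok&(P[...,2]>.19)&(abs(P[...,0]-.54)<.07)&(abs(P[...,1]-.05)<.07)]
    print(len(s),s.mean(0),s.max(0),s.min(0))
    g=P[ok&(P[...,2]>.15)&(abs(P[...,0]-.6)<.1)&(P[...,1]>.1)]
    print("gauge",len(g),g.mean(0) if len(g) else 0)
E1=np.array([.54,.05,.202]);cy=[0,1,0]
for d in (-.024,.15):
  for ph in range(-180,181,30):
    R=toolR(cy,np.radians(ph));z=frames(cy)[2]
    j=ctrl.ik(E1+d*z,R2q(R)); print(d,ph,None if j is None else np.round(j,2))
E
```

```text
top 491 x= [0.08836087 0.57586179] 0.29768755116410683
177 [0.5372095  0.05531456 0.19980584] [0.56119329 0.07662697 0.21329964] [0.5165044  0.03558602 0.19002944]
gauge 211 [0.58952889 0.18370467 0.19617669]
scene 753 x= [0.09337049 0.58527547] 0.2994761822678812
238 [0.54277655 0.06300076 0.19943199] [0.56276429 0.08056157 0.21131316] [0.518185   0.04221028 0.19000245]
gauge 466 [0.59870345 0.19317887 0.19171085]
-0.024 -180 [ 0.3   0.31 -0.66  2.32  1.68  0.35 -0.28]
-0.024 -150 [ 0.19  0.29 -0.52  2.32  1.71  0.29 -0.84]
-0.024 -120 [ 0.42  0.34 -0.83  2.32  1.65  0.42 -1.3 ]
-0.024 -90 [ 0.55  0.39 -1.03  2.32  1.62  0.52 -1.8 ]
-0.024 -60 [ 0.66  0.47 -1.22  2.32  1.6   0.66 -2.3 ]
-0.024 -30 [ 0.66  0.47 -1.22  2.32  1.6   0.66 -2.82]
-0.024 0 [-0.02  0.27 -0.24  2.33  1.8   0.2   2.74]
-0.024 30 [ 0.15  0.28 -0.46  2.32  1.72  0.27  2.29]
-0.024 60 [ 0.03  0.27 -0.3   2.33  1.77  0.22  1.72]
-0.024 90 [-0.02  0.27 -0.24  2.33  1.8   0.2   1.17]
-0.024 120 [ 0.42  0.34 -0.83  2.32  1.65  0.42  0.79]
-0.024 150 [ 0.07  0.27 -0.36  2.32  1.75  0.24  0.17]
-0.024 180 [ 0.3   0.31 -0.66  2.32  1.68  0.35 -0.28]
0.15 -180 [-0.62 -0.14  0.27  2.25  0.5   0.5   0.85]
0.15 -150 [-0.63 -0.14  0.28  2.25  0.5   0.5   0.33]
0.15 -120 [-0.62 -0.14  0.27  2.25  0.5   0.5  -0.19]
0.15 -90 [-0.6  -0.14  0.25  2.25  0.49  0.49 -0.71]
0.15 -60 [-0.55 -0.14  0.22  2.25  0.48  0.49 -1.22]
0.15 -30 [-0.44 -0.13  0.12  2.25  0.43  0.48 -1.69]
0.15 0 [-0.14 -0.13 -0.13  2.24  0.32  0.45 -2.1 ]
0.15 30 [ 0.77 -0.19 -0.85  2.24 -0.18  0.42 -2.08]
0.15 60 [-0.77 -0.15  0.39  2.25  0.56  0.52  2.89]
0.15 90 [-0.46 -0.14  0.14  2.25  0.44  0.48  2.49]
0.15 120 [-0.53 -0.14  0.19  2.25  0.47  0.49  1.94]
0.15 150 [-0.6  -0.14  0.25  2.25  0.49  0.49  1.38]
0.15 180 [-0.62 -0.14  0.27  2.25  0.5   0.5   0.85]
```

```bash
python3 - <<'E'
from h import *
cy=np.array([.0909,1,0]);cx,cy,zs=frames(cy)
C=np.array([.5855,.054,.12]);S=C+.1*zs
print("S",S)
ctrl.movep(S+.10*zs,R2q(toolR(cy,0)))
s=get_state();print(s["time"],np.round(s["qpos"],2),s["contact_force"])
im,d,T=wgrab("w1")
for k in("stem_end","nut","nut_slot","lever_grip"):
    for r in models.recognise("wrist",k)[:6]:print(k,round(r["p"],2),np.round(r["point"],1), np.round(cloud("wrist",d,T)[int(r["point"][1]),int(r["point"][0])],4))
print("S proj",proj([S,C+.038*0*zs],T))
for ph in (0,-30,-60,-90,-120,-150,-180):
    for dd in(.1,-.024):
        j=ctrl.ik(S+dd*zs,R2q(toolR(cy,np.radians(ph))));print(ph,dd,None if j is None else np.round(j,2))
cv2.imwrite("pics/w1.png",im)
E
```

```text
S [0.52837787 0.0591924  0.2019152 ]
3.4083 [ 0.05 -0.03 -0.43  2.29  0.68  0.4  -2.61] [-0.72406771  0.76113289 -0.13703819]
stem_end 0.73 [340.9 225.1] [0.5291 0.011  0.1584]
nut 0.84 [278.7 197.3] [0.5397 0.0612 0.2052]
nut_slot 0.73 [276.1 194.8] [0.5417 0.0624 0.2064]
lever_grip 0.73 [343.9 223.3] [0.5301 0.0086 0.16  ]
S proj [[282.25310874 213.3771392 ]
 [281.89517316 185.62794116]]
0 0.1 [ 0.05 -0.03 -0.43  2.29  0.68  0.4  -2.61]
0 -0.024 [-0.99  0.39  0.96  2.35  4.43  0.18 -0.03]
-30 0.1 [ 0.03 -0.03 -0.4   2.29  0.69  0.41 -2.09]
-30 -0.024 [-0.99  0.39  0.96  2.35  4.43  0.18  0.5 ]
-60 0.1 [ 0.01 -0.03 -0.38  2.29  0.69  0.41 -1.57]
-60 -0.024 [ 0.01  0.27 -0.38  2.34  1.64  0.34 -2.49]
-90 0.1 [-0.01 -0.03 -0.36  2.29  0.69  0.41 -1.04]
-90 -0.024 [-0.    0.27 -0.37  2.34  1.64  0.33 -1.97]
-120 0.1 [-0.03 -0.03 -0.35  2.29  0.69  0.41 -0.52]
-120 -0.024 [ 0.02  0.27 -0.4   2.34  1.64  0.34 -1.44]
-150 0.1 [-0.05 -0.03 -0.33  2.29  0.69  0.41 -0.  ]
-150 -0.024 [ 0.05  0.27 -0.44  2.34  1.63  0.35 -0.91]
-180 0.1 [ 0.05 -0.03 -0.43  2.29  0.68  0.4  -2.61]
-180 -0.024 [ 0.51  0.41 -1.1   2.33  1.58  0.65 -0.33]
```

View pics/w1.png

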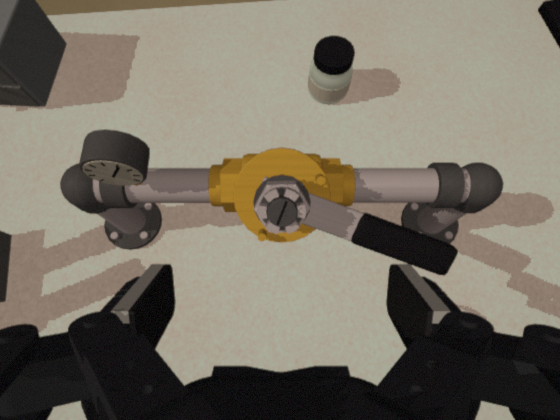

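The wrist view shows the pipe level at row 184 and the stem end at about (282,210). The lever points right and slightly down, with its sleeve at about (405,243). I'll refine the stem position and lever angle from the depth image, then push the lever shut with the fingers closed.

```bash
cat >> h.py <<'E'
CY=np.array([.0909,1,0]);CX,CY,ZS=frames(CY);UP=np.cross(CY,ZS)  # right seen from robot = -CY, up = UP
S0=np.array([.52837787,.0591924,.2019152])
def loc(P,S=S0): q=P-S; return np.stack([-(q@CY),q@UP,q@ZS],-1)   # a right, b up, h outward
def wor(a,b,h,S=S0): return S-a*CY+b*UP+h*ZS
E
python3 - <<'E'
from h import *
f=np.load("pics/w1.npz");T=(f["R"],f["t"]);L=loc(cloud("wrist",f["d"],T));ok=f["d"]>0
r=np.hypot(L[...,0],L[...,1])
m=ok&(r<.03)&(L[...,2]>-.008)&(L[...,2]<.012)
q=L[m];print("h pct",np.percentile(q[:,2],[5,25,50,75,95]));
(c,rad)=cv2.minEnclosingCircle(q[:,:2].astype(np.float32));print("crown circle",c,rad, "mean",q.mean(0))
v,u=np.nonzero(m);print("px bbox",u.min(),u.max(),v.min(),v.max())
g=cv2.cvtColor(f["im"],cv2.COLOR_BGR2GRAY)
m=ok&(g<60)&(L[...,0]>.05)&(L[...,0]<.19)&(abs(L[...,2]+.038)<.012)
q=L[m];q=q[q[:,1]>-.09];(cc,sz,an)=cv2.minAreaRect(q[:,:2].astype(np.float32));print("sleeve",len(q),cc,sz,an,q.mean(0), "theta",np.degrees(np.arctan2(-(q[:,1].mean()-c[1]),q[:,0].mean()-c[0])), np.hypot(q[:,1].mean()-c[1],q[:,0].mean()-c[0]))
# valve flange/pipe check: pipe top
m=ok&(abs(abs(L[...,0])-.1)<.02)
W=cloud("wrist",f["d"],T)
m=ok&(abs(abs(L[...,0])-.11)<.03)&(W[...,2]>.128)&(W[...,2]<.142)&(W[...,0]>.55)
w=W[m];x=(w-S0)@CX;print("pipe x off",x.mean(),w[:,2].max(),"expected",.0574, np.polyfit((w-S0)@CY,x,1))
E
```

```text
h pct [-0.00511828 -0.00296488 -0.00162549  0.0002721   0.00113764]
crown circle (-0.0003748093731701374, 0.0009255227632820606) 0.01721634715795517 mean [-0.0003456   0.00184719 -0.00155052]
px bbox 258 305 187 233
sleeve 3261 (0.10169340670108795, -0.0375274159014225) (0.028244754299521446, 0.08713611215353012) 69.0921859741211 [ 0.10099418 -0.03592377 -0.0345295 ] theta 19.977035477962975 0.10785889493592035
pipe x off 0.05412145386102829 0.139841408357814 expected 0.0574 [-0.00652984  0.05407443]
```

```bash
cat >> h.py <<'E'
S0=S0-(-.0004)*CY+.0009*UP
E
python3 - <<'E'
from h import *
q=R2q(toolR(CY,np.radians(-120)))
pol=lambda t,h,r=.115:wor(r*np.cos(t),-r*np.sin(t),h)
ctrl.close_gripper(30)
t0=np.radians(20)-.36
ctrl.movep(pol(t0,.02),q); s=get_state();print(s["time"],np.round(s["qpos"],2))
ctrl.movel(pol(t0,-.046)); s=get_state();F0=s["contact_force"];print("down",s["time"],np.round(s["tcp_pos"]-pol(t0,-.046),4),F0)
for t in list(np.arange(t0+.15,1.2,.15))+list(np.arange(1.2,1.62,.015)):
    ctrl.movel(pol(t,-.046),max_speed=.15 if t<1.2 else .05)
    tg=-np.sin(t)*(-CY)-np.cos(t)*UP
    s=get_state();F=s["contact_force"]-F0
    print(round(t,3),round(s["time"],2),"tang",round(F@tg,1),"all",np.round(F,1))
    if F@tg<-6: break
E
```

```text
5.9583 [ 0.81  0.18 -0.9   2.36  1.34  0.22 -0.87]
down 6.7583 [-0.0002  0.0004  0.0003] [ 0.85783126 -1.06242936 -0.43318769]
0.139 7.03 tang 0.3 all [-0.6  1.4  0.7]
0.289 7.29 tang 1.0 all [-1.   1.8  0.8]
0.439 7.56 tang 0.8 all [-0.8  0.6  0.1]Traceback (most recent call last):
  File "<stdin>", line 9, in <module>
station.Unreachable: the arm cannot follow that straight line within its joint ranges
```

```bash
python3 - <<'E'
from h import *
def tR(tilt,phi):
    R=toolR(CY,phi); return Ro.from_rotvec(CY*np.radians(35-tilt)).as_matrix()@R
pol=lambda t,h,r=.135:wor(r*np.cos(t),-r*np.sin(t),h)
print(tR(0,0)[:,2], np.round(get_state()["qpos"],2))
for tilt in(30,25,20,10,0):
  for ph in(-60,-120,-180):
    js=[ctrl.ik(pol(t,-.046),R2q(tR(tilt,np.radians(ph)))) for t in(.45,.7,.95,1.2,1.35)]
    print(tilt,ph,[None if j is None else np.round(j,1).tolist() for j in js])
E
```

```text
[-1.44047763e-17 -1.17716722e-17 -1.00000000e+00] [ 0.72  0.45 -1.02  2.5   2.02  0.56 -1.61]
30 -60 [[0.9, 0.5, -1.2, 2.4, 1.7, 0.6, -2.3], None, None, None, None]
30 -120 [[0.7, 0.4, -0.9, 2.4, 1.8, 0.4, -1.4], None, None, None, None]
30 -180 [[0.5, 0.3, -0.6, 2.4, 2.0, 0.3, -0.5], None, None, None, None]
25 -60 [[0.8, 0.4, -1.0, 2.4, 1.4, 0.4, -2.0], [0.8, 0.5, -1.1, 2.4, 1.6, 0.5, -2.2], [0.7, 0.5, -1.2, 2.5, 1.6, 0.6, -2.4], None, None]
25 -120 [[0.5, 0.3, -0.6, 2.4, 1.3, 0.2, -0.9], [0.6, 0.4, -0.8, 2.4, 1.6, 0.4, -1.2], [0.6, 0.4, -0.9, 2.5, 1.7, 0.5, -1.4], None, None]
25 -180 [[0.9, 0.5, -1.2, 2.4, 1.4, 0.6, 0.1], [0.3, 0.3, -0.4, 2.4, 1.8, 0.2, -0.3], [0.4, 0.4, -0.6, 2.5, 1.9, 0.3, -0.5], None, None]
20 -60 [[0.7, 0.4, -0.9, 2.3, 1.1, 0.5, -1.6], [0.7, 0.4, -0.9, 2.4, 1.2, 0.5, -1.9], [0.6, 0.5, -1.0, 2.4, 1.4, 0.5, -2.1], [0.6, 0.5, -1.0, 2.4, 1.5, 0.6, -2.3], [0.5, 0.5, -1.0, 2.4, 1.5, 0.6, -2.4]]
20 -120 [[0.5, 0.3, -0.6, 2.3, 0.8, 0.3, -0.3], [0.3, 0.3, -0.4, 2.4, 0.9, 0.2, -0.5], [0.5, 0.4, -0.7, 2.4, 1.3, 0.3, -1.0], [0.4, 0.4, -0.8, 2.4, 1.5, 0.4, -1.2], [0.4, 0.4, 
[... 737 characters left out ...]
 2.2, 1.0, 0.7, 0.4], [0.6, 0.6, -1.1, 2.3, 1.0, 0.7, 0.3], [0.6, 0.5, -1.1, 2.3, 1.0, 0.7, 0.2]]
0 -60 [[0.6, 0.5, -0.7, 2.0, 0.4, 0.8, -1.0], [0.5, 0.5, -0.7, 2.0, 0.5, 0.8, -1.1], [0.5, 0.5, -0.7, 2.1, 0.5, 0.7, -1.2], [0.4, 0.5, -0.7, 2.1, 0.5, 0.7, -1.3], [0.4, 0.5, -0.7, 2.1, 0.5, 0.7, -1.3]]
0 -120 [[0.8, 0.6, -1.1, 2.0, 0.7, 1.0, -0.2], [0.8, 0.6, -1.2, 2.0, 0.7, 1.0, -0.4], [0.6, 0.6, -1.0, 2.1, 0.7, 0.8, -0.3], [0.5, 0.6, -0.9, 2.1, 0.7, 0.8, -0.4], [0.6, 0.7, -1.2, 2.1, 0.9, 0.9, -0.7]]
0 -180 [[0.8, 0.7, -1.2, 2.0, 0.8, 1.1, 0.7], [0.8, 0.7, -1.2, 2.0, 0.8, 1.0, 0.6], [0.7, 0.7, -1.2, 2.1, 0.8, 1.0, 0.5], [0.7, 0.7, -1.3, 2.1, 0.9, 1.0, 0.4], [0.7, 0.7, -1.3, 2.1, 0.9, 1.0, 0.3]]
```

```bash
cat >> h.py <<'E'
def tR(tilt,phi): return Ro.from_rotvec(CY*np.radians(35-tilt)).as_matrix()@toolR(CY,phi)
E
python3 - <<'E'
from h import *
q=R2q(tR(10,np.radians(-120)))
pol=lambda t,h,r=.135:wor(r*np.cos(t),-r*np.sin(t),h)
s=get_state();F0=np.array([.4,-.5,-.3])
ctrl.movel(np.array(s["tcp_pos"])+.055*ZS+.01*UP)
ctrl.movep(pol(.36,.01),q)
ctrl.movel(pol(.36,-.046)); s=get_state();print("down",s["time"],s["contact_force"])
for t in list(np.arange(.5,1.2,.17))+list(np.arange(1.2,1.62,.013)):
    ctrl.movel(pol(t,-.046),max_speed=.15 if t<1.2 else .06)
    tg=-np.sin(t)*(-CY)*-1*-1-np.cos(t)*UP
    tg=np.sin(t)*CY-np.cos(t)*UP
    s=get_state();F=s["contact_force"]-F0
    print(round(t,3),round(s["time"],2),"tang",round(F@tg,1),"all",np.round(F,1))
    if F@tg<-6: break
E
```

```text
down 9.6583 [0.70442621 0.16125709 0.5865932 ]
0.5 9.93 tang -0.1 all [-0.3  0.3  1. ]
0.67 10.23 tang 0.7 all [-0.8  0.3  0.1]
0.84 10.53 tang 0.7 all [-0.6  0.7  0.5]
1.01 10.83 tang -0.3 all [-0.5 -0.3  0.6]
1.18 11.13 tang 0.5 all [ 0.3  0.6 -0.1]
1.2 11.38 tang 0.6 all [-0.3  0.4 -0.7]
1.213 11.63 tang 0.5 all [-0.4  0.5  0.3]
1.226 11.88 tang -0.3 all [ 0.  -0.3  0.3]
1.239 12.13 tang 0.3 all [-0.8  0.2  0.3]
1.252 12.38 tang 0.1 all [-0.1  0.2  0.5]
1.265 12.63 tang -0.2 all [ 0.5 -0.2 -0.3]
1.278 12.88 tang -0.3 all [ 0.2 -0.2  0.1]
1.291 13.13 tang -0.2 all [-0.8 -0.3  0. ]
1.304 13.38 tang 0.9 all [-0.5  0.9  0.3]
1.317 13.63 tang -0.1 all [-0.3 -0.1  0.3]
1.33 13.88 tang 0.2 all [-0.1  0.2 -0. ]
1.343 14.13 tang -0.4 all [-0.5 -0.4  0.6]
1.356 14.38 tang 0.5 all [0.4 0.5 0. ]
1.369 14.63 tang -0.6 all [ 0.  -0.5  1. ]
1.382 14.88 tang -5.4 all [ 0.6 -5.   3.5]
1.395 15.13 tang -10.8 all [ -0.6 -10.2   7.9]
```

```bash
cat >> h.py <<'E'
def rect(im,T,S=S0,h=-.003,half=.03,n=600):
    k=np.linspace(-half,half,n);A,B=np.meshgrid(k,-k)
    X=S-A[...,None]*CY+B[...,None]*UP+h*ZS
    p=proj(X.reshape(-1,3),T).astype(np.float32).reshape(n,n,2)
    return cv2.remap(im,p[...,0],p[...,1],cv2.INTER_CUBIC)
def look(name,S=S0):
    im,d,T=wgrab(name)
    cv2.imwrite(f"pics/{name}.png",np.hstack([cv2.resize(im[:,40:520],(400,350)),cv2.resize(rect(im,T,S),(400,350 and 400))[25:375]]))
    L=loc(cloud("wrist",d,T),S);r=np.hypot(L[...,0],L[...,1])
    q=L[(d>0)&(r<.03)&(L[...,2]>-.007)&(L[...,2]<.012)]
    c,rad=cv2.minEnclosingCircle(q[:,:2].astype(np.float32));print("crown",np.round(c,4),round(rad,4),"h pct",np.round(np.percentile(q[:,2],[10,50,90]),4))
    return im,d,T
E
python3 - <<'E'
from h import *
s=get_state();p=np.array(s["tcp_pos"])
ctrl.movel(p-.012*CY,max_speed=.1)
z=q2R(s["eef_rot"])[:,2]
ctrl.movel(p-.02*CY-.08*z,max_speed=.2)
ctrl.movep(S0+.04*ZS,R2q(toolR(CY,np.radians(-180)))); ctrl.ungrasp()
s=get_state();print(s["time"],np.round(s["qpos"],2))
look("w2")
for ph in range(-300,-59,20):
    j=ctrl.ik(S0-.024*ZS,R2q(toolR(CY,np.radians(ph))));print(ph,None if j is None else np.round(j,2))
E
```

```text
17.375 [ 0.77  0.29 -1.38  2.31  1.3   0.65 -0.1 ]
crown [-0.0004 -0.0005] 0.0173 h pct [-0.0036 -0.0017  0.0008]
-300 [ 0.63  0.52 -1.34  2.33  1.56  0.84  1.78]
-280 [ 0.63  0.52 -1.34  2.33  1.56  0.84  1.43]
-260 [ 0.62  0.52 -1.33  2.33  1.56  0.83  1.08]
-240 [ 0.62  0.51 -1.32  2.33  1.56  0.82  0.73]
-220 [ 0.6   0.49 -1.28  2.33  1.56  0.79  0.38]
-200 [ 0.58  0.46 -1.23  2.33  1.56  0.75  0.03]
-180 [ 0.56  0.44 -1.19  2.33  1.57  0.72 -0.32]
-160 [ 0.54  0.42 -1.14  2.33  1.57  0.68 -0.68]
-140 [ 0.53  0.42 -1.13  2.33  1.57  0.68 -1.02]
-120 [ 0.53  0.42 -1.13  2.33  1.57  0.68 -1.37]
-100 [ 0.52  0.41 -1.11  2.33  1.57  0.66 -1.72]
-80 [ 0.52  0.41 -1.11  2.33  1.57  0.66 -2.07]
-60 [ 0.51  0.4  -1.09  2.33  1.57  0.65 -2.42]
```

View pics/w2.png

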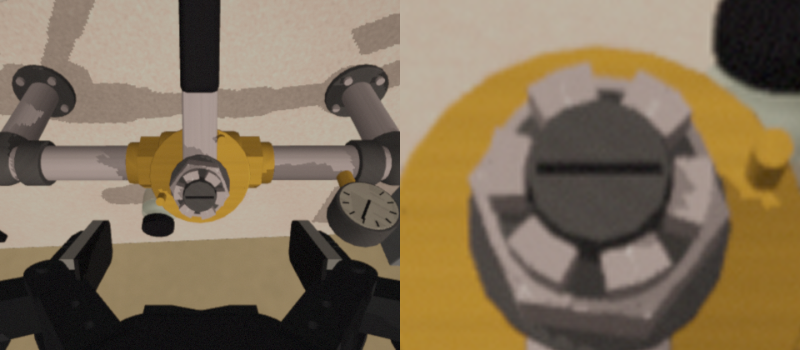

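The lever is square to the pipe at its stop, and the dark line on the stem end runs along the pipe. The slots sit roughly 11° clockwise from the lever's up direction. I'll measure that numerically and then grip.

```bash
cat >> h.py <<'E'
def phase(im,d,T,S):
    """slot angle, degrees clockwise from UP, mod 60, from depth and from brightness on the crown's ring"""
    L=loc(cloud("wrist",d,T),S).astype(np.float32); g=cv2.cvtColor(im,cv2.COLOR_BGR2GRAY).astype(np.float32)
    a=np.radians(np.arange(0,360,1.));out=[];hp=0;gp=0
    for r in np.arange(.0125,.0166,.0005):
        p=proj(wor((r*np.sin(a))[:,None],(r*np.cos(a))[:,None],-.003,S),T).astype(np.float32)
        h=cv2.remap(L[...,2].copy(),p[:,:1],p[:,1:],cv2.INTER_LINEAR)[:,0]
        hp=hp+np.clip(h+.003,-.005,.001); gp=gp+cv2.remap(g,p[:,:1],p[:,1:],cv2.INTER_LINEAR)[:,0]
    for s in(hp,gp):
        f=-(s-s.mean())@np.exp(-6j*a)   # slots are low/dark -> phase of minima
        out.append((np.degrees(-np.angle(f)/6)%60,abs(f)/np.abs(np.fft.rfft(s))[1:30].max()))
    return np.round(out,2),hp,gp
E
python3 - <<'E'
from h import *
f=np.load("pics/w2.npz");T=(f["R"],f["t"])
for S in (S0,wor(-.0004,-.0005,0),wor(-.0004,-.0005,.0008)):
    o,hp,gp=phase(f["im"],f["d"],T,S);print(o.tolist())
b=lambda s:np.round((s-s.min())/np.ptp(s)*9).astype(int)
print(''.join(map(str,b(hp)[::3])));print(''.join(map(str,b(gp)[::3])))
# pipe direction vs CY from line on stem end
R=rect(f["im"],T,wor(-.0004,-.0005,0),h=0,half=.010,n=400);g=cv2.cvtColor(R,cv2.COLOR_BGR2GRAY)
g[:120]=255;g[280:]=255;v,u=np.nonzero(g<np.percentile(g[120:280,60:340],12));k=(abs(u-200)<140);print("line slope deg",np.degrees(np.arctan(np.polyfit(u[k],v[k],1)[0])),k.sum())
E
```

```text
[[7.96, 1.0], [8.04, 1.0]]
[[7.85, 1.0], [7.87, 1.0]]
[[7.91, 1.0], [7.89, 1.0]]
100000588898888888720000006888788888777310000028788888897883000000178877888888881022203688888888898720000038878788888882
655556888889999998533333468888878888884221100268888888877774100000257888888888886311222378888888888876555557888889888887
line slope deg 0.01333486216140454 5070
```

```bash
cat >> h.py <<'E'
SG=wor(-.0002,-.00025,0)
def tz(s=None): s=s or get_state(); return float(np.array(s["wrist_torque"])@ZS)
E
python3 - <<'E'
from h import *
q=R2q(toolR(CY,np.radians(-202)))
ctrl.movep(SG+.02*ZS,q); ctrl.movel(SG-.0235*ZS,max_speed=.08)
s=get_state();print(s["time"],np.round(s["qpos"],3),np.round(s["contact_force"],1),np.round(s["tcp_pos"]-(SG-.0235*ZS),4))
ctrl.close_gripper(60);s=get_state()
print("closed",s["time"],"w",s["width"],"F",np.round(s["contact_force"],1),"M",np.round(s["wrist_torque"],2),"tz",tz(s),np.round(s["qpos"],4),s["tau"][6])
im,d,T=wgrab("w3");cv2.imwrite("pics/w3.png",im[60:400])
E
```

```text
18.5 [ 0.603  0.483 -1.276  2.332  1.562  0.784  0.061] [-0.3  0.1  0.2] [-0.0001  0.0003  0.0004]
closed 19.0167 w 0.03456194663807227 F [-6.1 -0.4  7.6] M [-0.18  0.65 -0.2 ] tz -0.033869885072645184 [ 0.6032  0.483  -1.2764  2.3321  1.5623  0.7848  0.0609] 0.036523385206237435
```

View pics/w3.png

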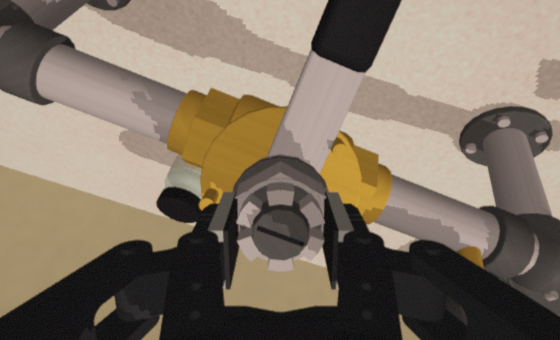

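The grip is on the hexagon, with the fingers on opposite flats either side of the crown at about (280,290). Now I'll turn in small steps and feel the torque.

```bash
cat >> h.py <<'E'
def phi_now(s):
    ty=q2R(s["eef_rot"])[:,1]; return np.degrees(np.arctan2(-(ty@UP),-(ty@CY)))
def turn(dphi):
    j=np.array(get_state()["qpos"]);J=np.array(CMD[0] if CMD else j);J[6]-=np.radians(dphi);CMD[:]=[J];ctrl.set_joints(J);return get_state()
CMD=[]
E
python3 - <<'E'
from h import *
import json
n=0
for i in range(18):
    s=turn(3);n+=3
    F=np.array(s["contact_force"])
    print(n,round(s["time"],2),"phi",round(phi_now(s),1),"tz",round(tz(s),3),"tau7",round(float(s["tau"][6]),3),"F",np.round([-(F@CY),F@UP,F@ZS],1),round(s["width"]*1e3,1))
    if abs(s["tau"][6])>.2 or abs(tz(s))>.2: break
json.dump([list(CMD[0]),n],open("cmd.json","w"))
E
```

```text
3 19.32 phi 160.9 tz -0.053 tau7 -0.267 F [-0.8  0.6  3.6] 34.5
```

```bash
python3 - <<'E'
from h import *
import json
J,n=json.load(open("cmd.json"));CMD[:]=[np.array(J)]
for i in range(20):
    s=turn(3);n+=3
    F=np.array(s["contact_force"])
    print(n,round(s["time"],2),"phi",round(phi_now(s),1),"tz",round(tz(s),3),"tau7",round(float(s["tau"][6]),3),"F",np.round([-(F@CY),F@UP,F@ZS],1))
    if abs(tz(s))>.15: break
json.dump([list(CMD[0]),n],open("cmd.json","w"))
E
```

```text
6 19.57 phi 163.9 tz -0.042 tau7 -0.251 F [ 1.5 -0.4  5. ]
9 19.82 phi 166.8 tz -0.01 tau7 -0.245 F [ 1.4 -0.2  4.7]
12 20.07 phi 169.8 tz -0.023 tau7 -0.194 F [2.  0.7 5.7]
15 20.32 phi 172.8 tz -0.038 tau7 -0.16 F [2.8 0.  6.9]
18 20.57 phi 175.8 tz -0.075 tau7 -0.16 F [2.5 0.2 6.3]
21 20.82 phi 178.8 tz -0.034 tau7 -0.16 F [2.9 0.4 7. ]
24 21.07 phi -178.2 tz -0.047 tau7 -0.16 F [2.2 0.4 7.8]
27 21.32 phi -175.2 tz -0.043 tau7 -0.16 F [2.1 0.2 7. ]
30 21.57 phi -172.2 tz -0.073 tau7 -0.161 F [2.4 0.1 6.8]
33 21.82 phi -169.2 tz 0.012 tau7 -0.161 F [ 2.7 -0.7  7.5]
36 22.07 phi -166.2 tz -0.037 tau7 -0.161 F [2.9 0.6 7.3]
39 22.32 phi -163.2 tz -0.023 tau7 -0.161 F [2.7 0.2 7.5]
42 22.57 phi -160.2 tz 0.252 tau7 -0.442 F [3.3 1.1 7. ]
```

The torque jumps at 42°, so the nut came snug at about 40°. The slot due next is at 82°, about 42° after snug and within the stated range. I'll continue to 3° short of it and look.

```bash
python3 - <<'E'
from h import *
import json
J,n=json.load(open("cmd.json"));CMD[:]=[np.array(J)]
for st in (9,9,9,7,3):
    s=turn(st);n+=st
    F=np.array(s["contact_force"])
    print(n,round(s["time"],2),"phi",round(phi_now(s),1),"tz",round(tz(s),3),"tau7",round(float(s["tau"][6]),3),"F",np.round([-(F@CY),F@UP,F@ZS],1),round(s["width"]*1e3,2))
json.dump([list(CMD[0]),n],open("cmd.json","w"))
im,d,T=look("w4",SG)
print(phase(im,d,T,SG)[0].tolist())
E
```

```text
51 22.84 phi -151.2 tz -0.064 tau7 -0.38 F [3.9 0.5 8.2] 34.38
60 23.12 phi -142.2 tz -0.012 tau7 -0.381 F [4.5 0.6 7.8] 34.3
69 23.39 phi -133.2 tz -0.028 tau7 -0.381 F [ 3.5 -0.6  8.4] 34.01
76 23.64 phi -126.2 tz -0.01 tau7 -0.431 F [ 3.9 -0.7  8.5] 34.52
79 23.89 phi -123.2 tz 0.279 tau7 -0.457 F [ 4.6 -0.7  9.2] 34.14
crown [-0.0047 -0.0031] 0.0295 h pct [-0.004  -0.0005  0.0054]
[[26.48, 1.0], [28.8, 1.0]]
```

View pics/w4.png

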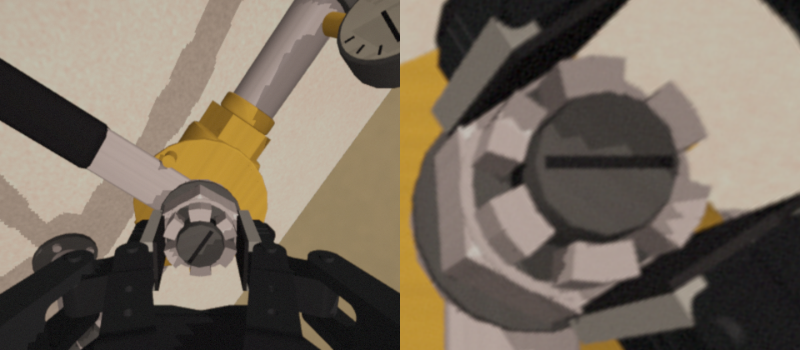

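Nut at about 27°, short of the 30° target, and the stem line is still parallel to the pipe. I'll turn 2.5° more, release, back off and look unobstructed.

```bash
python3 - <<'E'
from h import *
import json
J,n=json.load(open("cmd.json"));CMD[:]=[np.array(J)]
s=turn(2.5);print(n+2.5,"phi",round(phi_now(s),2),"tz",round(tz(s),3),"tau7",s["tau"][6])
ctrl.pause(.2);ctrl.ungrasp()
ctrl.movel(SG+.03*ZS,max_speed=.1)
im,d,T=look("w5",SG);print(get_state()["time"])
c=wor(0,0,0,SG)
for S in(S0,SG,wor(-.0004,-.0005,0)):print(phase(im,d,T,S)[0].tolist())
R=rect(im,T,SG,h=0,half=.010,n=400);g=cv2.cvtColor(R,cv2.COLOR_BGR2GRAY)
g[:120]=255;g[280:]=255;v,u=np.nonzero(g<np.percentile(g[120:280,60:340],12));k=(abs(u-200)<140);print("line slope deg",np.degrees(np.arctan(np.polyfit(u[k],v[k],1)[0])),k.sum(),v[k].mean())
E
```

```text
81.5 phi -120.73 tz 0.238 tau7 -0.46562807634472847
crown [-0.0006  0.0009] 0.0174 h pct [-0.0037 -0.0018  0.0007]
25.6833
[[28.45, 1.0], [28.45, 1.0]]
[[28.52, 1.0], [29.29, 1.0]]
[[28.55, 1.0], [29.34, 1.0]]
line slope deg 0.13256891630432377 5173 181.70114053740576
```

View pics/w5.png

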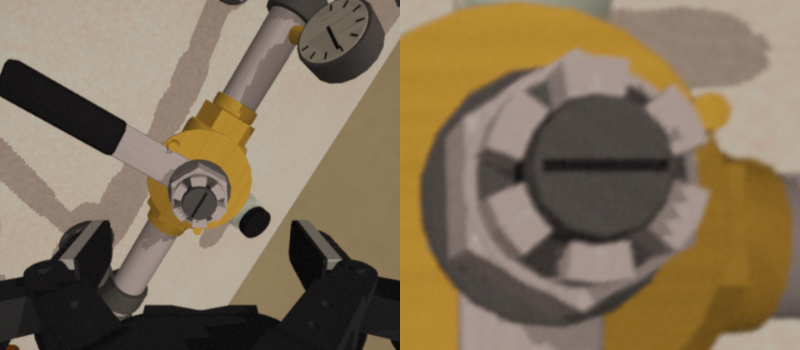

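```bash
python3 - <<'E'
from h import *
for ph in(-180,-240):
    ctrl.movep(SG+.03*ZS,R2q(toolR(CY,np.radians(ph))))
    im,d,T=look(f"w6{ph}",SG)
    for S in(S0,SG,wor(-.0004,-.0005,0)):print(ph,phase(im,d,T,S)[0].tolist())
    R=rect(im,T,SG,h=0,half=.010,n=400);g=cv2.cvtColor(R,cv2.COLOR_BGR2GRAY)
    g[:120]=255;g[280:]=255;v,u=np.nonzero(g<np.percentile(g[120:280,60:340],12));k=(abs(u-200)<140);print("line slope deg",np.degrees(np.arctan(np.polyfit(u[k],v[k],1)[0])),k.sum(),v[k].mean())
print(get_state()["time"])
E
```

```text
crown [-0.0001  0.0007] 0.0174 h pct [-0.0036 -0.0018  0.0008]
-180 [[28.57, 1.0], [28.63, 1.0]]
-180 [[28.5, 1.0], [28.8, 1.0]]
-180 [[28.49, 1.0], [28.56, 1.0]]
line slope deg -0.3646971178821952 4827 178.0718873006008
crown [-0.      0.0007] 0.0173 h pct [-0.0036 -0.0016  0.0009]
-240 [[28.5, 1.0], [28.6, 1.0]]
-240 [[28.45, 1.0], [27.74, 1.0]]
-240 [[28.46, 1.0], [27.38, 1.0]]
line slope deg -0.11726647544900791 5251 179.8752618548848
27.7417
```

All three views agree: the nut is at 28.5° against 30°, so 1.5° short. It follows the tool with about 0.8° of lag. I'll regrip and trim that.

```bash
python3 - <<'E'
from h import *
ctrl.movep(SG+.03*ZS,R2q(toolR(CY,np.radians(-121.5))))
ctrl.movel(SG-.0235*ZS,max_speed=.08); ctrl.close_gripper(60)
s=get_state();p0=phi_now(s);print(s["time"],"phi",p0,"w",s["width"],"tz",tz(s),"F",np.round(s["contact_force"],1))
d0=-119.5-p0; print("turn",d0)
for _ in range(2):
    s=turn(d0/2);print("phi",round(phi_now(s),2),"tz",round(tz(s),3),round(s["tau"][6],3))
ctrl.pause(.2);ctrl.ungrasp();ctrl.movel(SG+.03*ZS,max_speed=.1)
for ph in(-120,-180):
    if ph==-180: ctrl.movep(SG+.03*ZS,R2q(toolR(CY,np.radians(ph))))
    im,d,T=look(f"w7{ph}",SG)
    for S in(S0,SG):print(ph,phase(im,d,T,S)[0].tolist())
print(get_state()["time"])
E
```

```text
30.8417 phi -121.53879621956477 w 0.034446767432325616 tz -0.05404695018213839 F [-9.4 -2.4  9.2]
turn 2.038796219564773
phi -120.58 tz 0.395 -0.501
phi -119.52 tz 0.394 -0.496
crown [-0.0006  0.001 ] 0.0174 h pct [-0.0037 -0.0018  0.0008]
-120 [[29.7, 1.0], [29.57, 1.0]]
-120 [[29.65, 1.0], [30.4, 1.0]]
crown [-0.0001  0.0006] 0.0174 h pct [-0.0037 -0.0017  0.0008]
-180 [[29.81, 1.0], [29.82, 1.0]]
-180 [[29.79, 1.0], [30.08, 1.0]]
33.85
```

Nut at 29.7–29.8° of 30°. Next I'll back off and check the lever and the other things on the bench.

```bash
python3 - <<'E'
from h import *
ctrl.movel(SG+.10*ZS,max_speed=.15)
im,d,T=wgrab("w8");L=loc(cloud("wrist",d,T));g=cv2.cvtColor(im,cv2.COLOR_BGR2GRAY)
m=(d>0)&(g<60)&(L[...,1]<-.05)&(L[...,1]>-.19)&(abs(L[...,0])<.06)&(abs(L[...,2]+.038)<.012)
q=L[m];vx=cv2.fitLine(q[:,:2].astype(np.float32),cv2.DIST_HUBER,0,.01,.01).ravel();print("sleeve",len(q),q.mean(0),"dir",np.degrees(np.arctan2(abs(vx[1]),vx[0]*np.sign(vx[1]))),"theta by centroid",np.degrees(np.arctan2(-q[:,1].mean(),q[:,0].mean())))
t,dt=vision.grab_frame("top");o=np.load("pics/top.npz")["im"]
df=np.abs(t.astype(int)-o).max(2).astype(np.uint8)
a=rect(im,T,SG);s=get_state();print(s["time"],np.round(s["contact_force"],1))
cv2.imwrite("pics/v8.png",np.vstack([np.hstack([cv2.resize(a,(300,300)),im[60:360,80:480]]),np.hstack([t[170:320,80:430],cv2.cvtColor(df*2,cv2.COLOR_GRAY2BGR)[170:320,80:430]])]))
E
```

```text
sleeve 4101 [-0.00041252 -0.10468304 -0.03410481] dir 90.03172 theta by centroid 90.22578419040694
35.5417 [0.2 0.1 0.2]
```

View pics/v8.png

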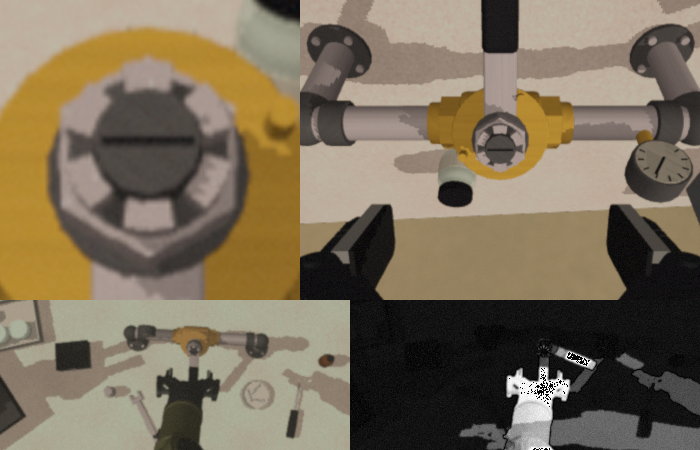

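The slots at left (75,145) and right (215,140) of the crop lie on the stem's dark line. The lever is at 90° and the robot is touching nothing. In the top view, only the arm, its shadows and the lever have changed.

```bash
python3 -c "
from station import ticket,get_state
print(get_state()['time'],ticket.close_job())"
```

```text
the job is handed in; nothing more can be done
35.5417 None
```

I shut the cock with the lever on its stop, then ran the nut clockwise until it came snug. I carried on about 42° further, to the next slot that lines up with the cross hole. I handed the job in at 35.5 s of the 61 s allowed.

- **Lever:** the first attempt stopped partway because the arm couldn't follow the line, so I finished the push with the tool more upright. It met the stop at about 11 N, and the last image put it at 90.0°.
- **Snug point:** the nut came snug about 40° from its start. Wrist torque went from about 0.04 N m before it to 0.25 N m.
- **Slot alignment:** after releasing, three views agreed the nut was 1.5° short, so I regripped it and trimmed. Depth measurements from two views then put it 0.2 to 0.35° short of exact. Brightness measurements scattered from 0.4° short to 0.4° past. I estimate a pin has about 2.5° of play.
- **Bench:** in the top view only the arm, its shadows and the lever had changed. The arm hid part of the bench near the spanner in that picture. Contact force was near zero when I handed in.

**Reading that disagreed:** during the quick 9° and 7° steps after snug, the wrist torque read close to zero when the arm stopped. The last joint's torque stayed raised throughout and the images showed the nut following, so I took the 40° snug point as right. It is also the only one that fits the ranges you gave.

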